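Open the left-hand spindle knob of a pot grinder and draw out its slotted washer

ROBOT

A 6-joint arm with a two-finger parallel gripper is mounted at the origin on the work surface. World frame = base frame: x ahead of the robot, y to its left, z up, the work surface at z = 0. Lengths are in mm, angles in rad, forces in N, time in s.
With the tool pointing down it reaches from about 350 to 975 mm from the base axis. Payload 7.1 kg.
Tool frame: the origin (TCP) lies midway between the tips of the shut fingers; the grasp point (between the pads) lies 19 mm behind it; z points along the fingers, x is the direction in which the jaws open and shut, and the axes are right-handed (so a half turn about z gives the same grasp; the last joint's range is limited). The gripper opens to 88 mm and grips with 3 to 60 N. Pads are 20 mm wide; open, the fingers measure 115 mm over their backs; the gripper's body (75 mm by 178 mm) begins 61 mm behind the grasp point.
Start: joints at [-1.294, 0.423, 1.63, -0, 1.089, -0.019], TCP at [182.209, -597.833, 222.675] pointing down, gripper open.
Joint ranges: [-3, 3], [-0.9, 2.11], [0.09, 2.58], [-1.31, 4.45], [0.11, 2.69], [-2.54, 2.54]. Speed limits (rad/s): [2.39, 2.39, 3.01, 3.14, 3.14, 3.14].

INTERFACE

Orientations are given as a rotation vector (axis times angle).
In Python, from workcell import telemetry, imaging, ticket gives the robot as it stands.
- The arm moves only by the tool jog_arm, never from a script. Its arguments are lists of equal length, an entry for each row: "travel": the shift along the world's x, y, z in units of 400 mm (1.0 is 400 mm), a list of three; "dr": the turn, a rotation vector about the world's x, y, z in units of 90 degrees (1.0 is 90 degrees), a list of three. In form: {"travel": [[tx, ty, tz], ...], "dr": [[wx, wy, wz], ...]}. A call has exactly 10 rows; each row is the pose to reach, as a shift and turn from the pose measured when the call began; what a row does not reach only later rows make up. A row lasts 1/10 s, in which the tool goes at most 50 mm and 8.59 degrees, less where a joint would pass 70% of its speed; a pose out of reach is approached as far as the arm can. A call with a number of a shift or a turn outside -1 to 1 is refused whole. A call with a gripper value outside its range is refused whole. "hand" is the opening, from -1 (shut) to 1 (fully open), set as the call begins (left out, the last holds). The fingers move at their own pace and stop on an object; the grip force is fixed at half the most. Time passes only in rows, so rows that repeat a pose let the fingers close, or fill a call up. It gives the time, the measured TCP pose, the force and the opening at its end, in the units of the state.
- telemetry.get_obs(): the state, without advancing time (a new reading comes with each control period).
- imaging.get_image(name): name is "scene" or "top" or "wrist"; returns a dict with "pixels" (420x560x3 uint8, red, green, blue), "range_z" (420x560 float32, mm along the optical axis (not along the pixel's ray), 0 where there is no reading), "fx", "fy", "cx", "cy" (pixels), "k1" (the pictures are not rectified: a ray, as slopes to the right and down, at radius r is drawn at 1 + k1 r^2 times it, then the intrinsics apply), "extrinsics" (4x4, takes a point from world to camera coordinates). Camera axes: x right, y down, z forward; pixel columns grow to the right and rows downward; lengths in mm; the calibration is good to about 2 mm. A picture is of the moment at which its call begins.
- ticket.close_job(): hands the job in, once; it reports no verdict.
The state is a dict: "t": time; "qpos": joint angles; "qvel": joint speeds; "joint_torque": joint torques, N m; "ee_pos": TCP position; "orientation": TCP orientation; "ft_force": force on the tool from outside, world axes, zero at the start; "moment": the same for the moment, N m; "width": finger opening in mm.
Only numpy, scipy, OpenCV 4.12 (cv2) and the standard library are available. Lean on these libraries where they do the work, as an engineer would, in place of code of your own. Each camera call takes 0.05 s, during which the arm holds its last target. There are 200 camera calls.

TASK

Prepare the pot grinder for a disc change. Its black spindle knob has a left-hand thread: unscrew it by turning it clockwise (seen from above) until it just comes up against its stop, and do not force it past the stop or tighten it. Then draw the slotted washer out from under it by its tab without wrenching it, and lay it flat in the grey parts tray, tab upward; do not disturb the bowl, cup or jar.

Things in the scene. Friction and masses are not known exactly. Their poses are not given: they have to be found in the camera images.
- grinder: Fixed grey bench grinder, 250 x 250 mm housing; round black pan (radius 122 mm, top 100 mm above the table) and on it a still, level steel grinding disc, radius 100 mm, face 112 mm above the table. Origin: centre of its underside, on the vertical spindle axis; z up. A spindle stub of 12 mm diameter stands 12 mm above the disc face.
- knob (a joint): Turn of the knob in its thread, rad; grows clockwise seen from above (unscrewing), 0 = tight. Its stop lies 1.7 to 2.5 rad on from the start: find it by feel. Turning takes about 0.2 N m; at the stop the torque climbs further, by about 2.5 N m per rad (rubber-sprung thread). Over about 0.55 N m is forcing it. The knob rises 2.5 mm per rad and stays where it is left.
- bush (a joint): Twist of the rubber-sprung threaded bush inside the knob (not to be seen), rad, clockwise positive: the torque on the knob divided by 2.5 N m per rad. 0 unloaded, about 0.08 while the knob is running; past 0.22 either way it is damaged.
- knob_grip (a point): Black bar grip of the spindle knob: a point on the spindle axis, 8 mm below the bar's top; it turns and rises with the knob. The bar is 44 mm long (this point's x), 14 mm wide (y) and 32 mm tall, to be gripped across the 14 mm. It stands on a steel flange of 36 mm diameter, 10 mm thick, whose top is 24 mm below this point. z up.
- washer_tab (a point): Upright pull tab of the loose aluminium slotted washer, pointing roughly to the robot; point at the tab's centre. Tab 24 mm long (this point's x), 12 mm wide (y), 44 mm tall (z up), its foot level with the washer's underside: 22 mm above the surface when it lies flat. Mass about 0.14 kg. Pulled along this point's -x by 45 mm, level on the disc, the washer clears the spindle.
- washer_plate (a point): Plate of the washer: 58 x 58 mm, 7.5 mm thick; point at its centre, 4 mm above its underside, 72 mm from the tab's centre along +x; same axes. A 15 mm slot runs from the centre out at the +x side. The knob's flange sits in a 40 mm square recess, 3.5 mm deep, in its top and locks it till unscrewed; with the knob at its stop 2.5 mm of height is free. A strip 12 mm wide joins it to the tab.
- tray: Fixed grey open parts tray, 200 x 200 mm, 25 mm high, walls and floor 5 mm thick, on the table to the left or right of the grinder. Origin: centre of its underside, z up.
- bowl: Orange open bowl, 150 mm across, 55 mm high, on the other side of the grinder. Origin: centre of its underside. Leave alone.
- cup: Terracotta cup, 72 mm across, 85 mm high, beside the grinder. Origin: centre of its underside. Leave alone.
- jar: White glaze jar, 70 mm across, 90 mm high, beside the grinder. Origin: centre of its underside. Leave alone.
Things that resemble listed ones, but are neither listed nor needed, are in the scene too. Leave any green or yellow look-alike of the part that bears washer_tab alone.

How it is judged (in metres and radians):
On the way, in this order (a step that is already met when the one before it is completed fails the run):
1. the knob is unscrewed clockwise up to its stop while the washer is still in place (value of joint knob above 2.3 rad and horizontal distance between washer_tab and grinder below 0.085 m), for 0.1 s.
2. the washer is drawn clear of the spindle (horizontal distance between washer_tab and grinder above 0.108 m), for 0.1 s.
At the end, for the whole second after the job is handed in: The knob is within 0.15 rad of its stop, and the washer lies at rest and flat (within 0.08 rad, tab upward) on the floor of the parts tray, released (value of joint knob above 2.25 rad and z of washer_tab in the frame of tray between 0.022 and 0.032 m and x of washer_tab in the frame of tray between -0.095 and 0.095 m and y of washer_tab in the frame of tray between -0.095 and 0.095 m and angle between washer_tab's own z axis and vertical below 0.08 rad and linear speed of washer below 0.02 m/s); the robot touches nothing.
It fails at once if the knob is forced against its stop (over 0.55 N m) (value of joint bush above 0.22 rad).
It fails at once if the knob is forced tight the wrong way (over 0.55 N m counter-clockwise) (value of joint bush below -0.22 rad).
It fails at once if the washer is wrenched or jammed against the grinder with more than 20 N (contact force between washer and grinder above 20 N).
It fails at once if the bowl, cup or jar is moved more than 2 cm (distance of any of bowl, cup, jar from where it was at the start of the episode above 0.02 m).
It also fails if it takes over 72 s, if anything falls off the work surface, if the arm or the gripper's body presses on something with over 40 N, if the wrist force passes 120 N, or if a joint passes its speed limit or range.

## Working session

There is one attempt and no reset: what is moved stays moved. The work goes in short steps, Python scripts to look and compute and a tool call to move; the robot and the scene stay as the last step left them, time stands still between calls to the robot, and variables do not carry over. Pictures are saved under pics/ and viewed, about 8 in all and at most 12, crops included, and the job is handed in when it is done.

Besides the shell and the picture viewer there is one more tool, called after "Request:" as name(argument=value, ...) on one line, values as JSON. jog_arm: Moves the arm, as the interface text tells. Its arguments: {"type":"object","properties":{"travel":{"type":"array"},"dr":{"type":"array"},"hand":{"type":"number"}},"required":["travel","dr"]}

```bash
mkdir -p pics
cat > h.py <<'E'
import numpy as np, cv2
from workcell import telemetry, imaging, ticket
def get(n):
    d=imaging.get_image(n); np.savez(f'{n}.npz',**d); return d
def load(n): return dict(np.load(f'{n}.npz'))
def save(d,f,crop=None,s=1):
    p=d['pixels'][...,::-1]
    if crop: p=p[crop[1]:crop[3],crop[0]:crop[2]]
    cv2.imwrite('pics/'+f,cv2.resize(p,None,fx=s,fy=s,interpolation=cv2.INTER_CUBIC))
def rays(d,uv):
    uv=np.asarray(uv,float).reshape(-1,1,2)
    xd=np.stack([(uv[:,0,0]-d['cx'])/d['fx'],(uv[:,0,1]-d['cy'])/d['fy']],1)
    x=xd.copy()
    for _ in range(20): x=xd/(1+d['k1']*(x**2).sum(1,keepdims=True))
    E=d['extrinsics'];R=E[:3,:3];t=E[:3,3]
    return -R.T@t, np.c_[x,np.ones(len(x))]@R   # dirs with unit z-depth
def plane(d,uv,z):
    o,r=rays(d,uv); return o+r*((z-o[2])/r[:,2])[:,None]
def cloud(d):
    h,w=d['range_z'].shape; v,u=np.mgrid[:h,:w]
    o,r=rays(d,np.c_[u.ravel(),v.ravel()]); return (o+r*d['range_z'].reshape(-1,1)).reshape(h,w,3)
E
python3 - <<'E'
from h import *
a=get('top');b=get('scene')
save(a,'top1.png');save(b,'scene1.png')
for d in(a,b): print(d['fx'],d['cx'],d['cy'],d['k1'],d['extrinsics'])
print(telemetry.get_obs())
E
```

```text
482.92383086135953 279.4735994359419 206.1155959538526 -0.059564233925197885 [[-2.71276645e-02 -9.99565006e-01 -1.15710316e-02  2.92626787e+01]
 [-9.95604612e-01  2.80545663e-02 -8.93554611e-02  6.10319016e+02]
 [ 8.96412122e-02  9.09616741e-03 -9.95932584e-01  1.38305301e+03]
 [ 0.00000000e+00  0.00000000e+00  0.00000000e+00  1.00000000e+00]]
454.7041491404928 282.03369932813814 211.96620121114591 -0.14825355041494087 [[-7.42777464e-01  6.69525827e-01 -4.09943787e-03  4.31579479e+02]
 [ 4.96758689e-01  5.46982413e-01 -6.73825679e-01 -2.28038878e+02]
 [-4.48901374e-01 -5.02538960e-01 -7.38878982e-01  1.41015748e+03]
 [ 0.00000000e+00  0.00000000e+00  0.00000000e+00  1.00000000e+00]]
{'t': 0.1, 'qpos': array([-1.29399594e+00,  4.23754864e-01,  1.63054545e+00, -1.10361090e-05,
        1.08859078e+00, -1.89993990e-02]), 'qvel': array([ 8.89790626e-04, -9.39113496e-04,  5.04145466e-06,  2.78206326e-04,
        4.09399620e-04,  1.21997085e-03]), 'joint_torque': array([-3.45988456e-04, -5.45608914e+01, -2.74324197e+01,  6.45322306e-02,
        1.89488113e-02, -9.42098666e-06]), 'ee_pos': array([ 182.08646717, -597.40481056,  222.01215912]), 'orientation': array([-2.52391769e+00,  1.86936115e+00,  1.62459234e-03]), 'ft_force': array([ 0.68995553,  0.25260862, -0.58035615]), 'moment': array([-0.00498582,  0.03175735,  0.01993012]), 'width': 87.765224800455}
```

View pics/top1.png

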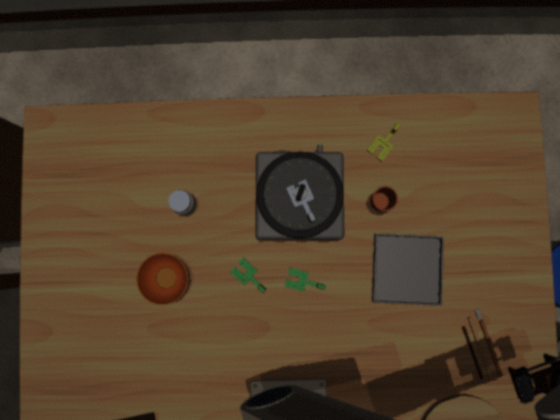

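View pics/scene1.png

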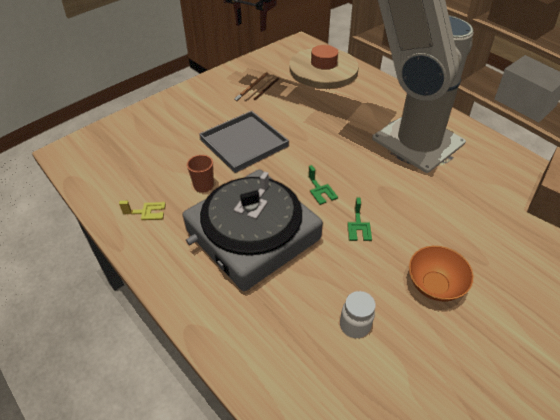

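The top view shows the grinder at about (300,195), the washer with its tab at about (311,216), and the tray at (407,269) on the robot's right. The scene view shows the same, with the green and yellow look-alikes off to the side.

Run:
```python
from h import *
a=load('top'); C=cloud(a); 
save(a,'top2.png',(255,150,345,242),6)
hsv=cv2.cvtColor(a['pixels'],cv2.COLOR_RGB2HSV)
# pan: height 95-104 region inside window -> circle
W=np.zeros(C.shape[:2],bool);W[140:250,245:355]=1
z=C[...,2]
def rep(n,m):
    p=C[m]; 
    if len(p)<3: print(n,len(p));return
    r=cv2.minAreaRect(p[:,:2].astype(np.float32)); print(n,len(p),'med',np.median(p,0).round(1),'rect',np.round(r[0],1),np.round(r[1],1),round(r[2],1))
print(np.histogram(z[W],bins=np.arange(-10,180,5)))
rep('housing+',W&(z>40)); rep('disc',W&(z>106)&(z<116)); rep('top',W&(z>117));rep('>132',W&(z>132));rep('>140',W&(z>143))
T=np.zeros_like(W);T[225:312,362:450]=1
rep('tray wall',T&(z>15)); print(np.median(z[255:285,395:420]))
for v in range(182,224,2): print(v,z[v,286:322:2].round().astype(int))
```

```text
(array([ 173, 1733, 2118,  268,    3,    0,    0,    0,    0,    0,    0,
          9,   25,   12,    2,    7,   66,  267,  776,  615,   92,  811,
        938,  674, 2360,  765,  148,   52,    7,    2,    1,    1,   25,
         77,   24,    2,    0]), array([-10,  -5,   0,   5,  10,  15,  20,  25,  30,  35,  40,  45,  50,
        55,  60,  65,  70,  75,  80,  85,  90,  95, 100, 105, 110, 115,
       120, 125, 130, 135, 140, 145, 150, 155, 160, 165, 170, 175]))
housing+ 7805 med [630.4 -43.7 108.5] rect [634.6 -44.7] [248.5 303.7] 87.7
disc 3283 med [636.3 -41.1 112.1] rect [642.1 -49.5] [220.3 216.3] 33.0
top 643 med [627.3 -47.4 121.2] rect [616.9 -51.4] [221.6 177.3] 17.6
>132 182 med [580.1 -44.3 158.9] rect [564.7 -49.7] [ 59.3 178.9] 76.8
>140 177 med [578.9 -44.3 159. ] rect [564.7 -49.7] [ 59.3 178.9] 76.8
tray wall 608 med [ 426.2 -352.8   24.1] rect [ 427.6 -227.8] [461.9 201.7] 85.7
5.284262329072135
182 [ 117  112  114  111  109  113  110  122  123  120  119 1432  114  113
  111  112  113  112]
184 [117 114 113 110 111 115 111 123 158 119 123 114 117 119 111 114 117 113]

[... 781 characters left out ...]
06 [111 110 111 111 115 120 113 112 113 119 120 115 112 113 109 111 112 113]
208 [110 112 110 111 110 115 111 114 116 116 122 116 112 112 114 109 111 111]
210 [110 112 111 114 112 113 110 113 113 115 115 119 114 108 111 109 109 111]
212 [115 111 111 118 109 109 115 116 113 109 114 120 118 110 108 110 112 117]
214 [114 107 110 110 113 112 107 111 112 112 112 155 156 158 112 104 113 113]
216 [110 113 111 119 106 114 107 109 115 110 112 128 164 155 112 114 113 119]
218 [110 108 113 110 111 109 109 112 110 112 113 114 156 154 155 112 113 112]
220 [112 116 115 113 107 110 115 116 112 113 109 112 138 154 157 114 112 108]
222 [109 113 109 113 110 112 113 111 112 113 113 111 116 112 115 109 111 111]
```

View pics/top2.png

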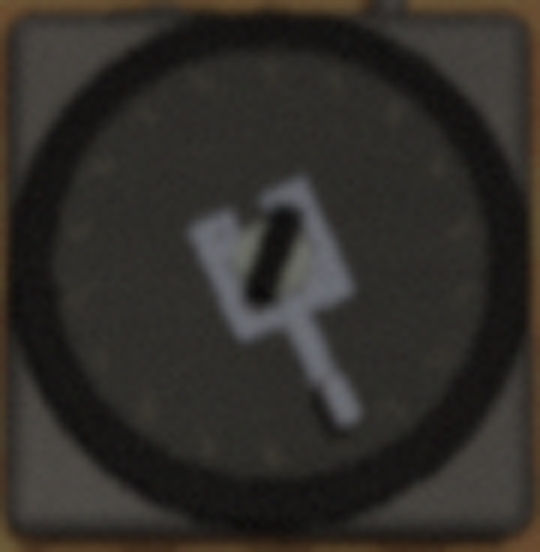

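The crop shows the knob bar running from about (290,215) to (260,300), the tab top at about (345,405), and the slot opening away from the robot. Now for precise numbers.

Run:
```python
from h import *
for n in('top','scene'):
    a=load(n); C=cloud(a); z=C[...,2]; o,_=rays(a,[[0,0]]); print(n,'cam',o.round())
    P=C[...,:2]; near=(np.hypot(P[...,0]-634,P[...,1]+45)<105)
    m=(near&(z>148)&(z<172)).astype(np.uint8)
    k,l,s,c=cv2.connectedComponentsWithStats(m,connectivity=8)
    for i in range(1,k):
        if s[i,4]<8: continue
        v,u=np.nonzero(l==i); q=plane(a,np.c_[u,v],157)[:,:2]
        w,V=np.linalg.eigh(np.cov(q.T)); r=cv2.minAreaRect(q.astype(np.float32))
        print(s[i,4],'cloud',np.median(C[l==i],0).round(1),'plane',q.mean(0).round(1),'rect',np.round(r[0],1),np.round(r[1],1),'ang',round(np.degrees(np.arctan2(V[1,1],V[0,1])),1))
    # dark pan outline circle
    if n=='top':
        V=cv2.cvtColor(a['pixels'],cv2.COLOR_RGB2GRAY)
        m=((V<35)&(np.hypot(P[...,0]-634,P[...,1]+45)<150)&(z>85)).astype(np.uint8)
        m=cv2.morphologyEx(m,cv2.MORPH_OPEN,np.ones((3,3)))
        cs,_=cv2.findContours(m,cv2.RETR_EXTERNAL,cv2.CHAIN_APPROX_NONE); c=max(cs,key=len)
        q=plane(a,c[:,0],100)[:,:2].astype(np.float32); print('pan',cv2.fitEllipse(q))
        # bright washer
        m=((V>75)&(z>105)&near); v,u=np.nonzero(m); q=plane(a,np.c_[u,v],119.5); r=cv2.minAreaRect(q[:,:2].astype(np.float32)); print('washer',len(q),r)
        m=np.zeros(z.shape,np.uint8);m[225:312,362:450]=((z>17)&(z<35))[225:312,362:450]
        m=cv2.morphologyEx(m,cv2.MORPH_OPEN,np.ones((2,2)))
        v,u=np.nonzero(m);q=plane(a,np.c_[u,v],25);q=q[(abs(q[:,0]-427)<115)&(q[:,1]<-240)];print('tray',cv2.minAreaRect(q[:,:2].astype(np.float32)))
```

```text
top cam [ 484.   -0. 1432.]
86 cloud [635.3 -44.5 158.3] plane [635.4 -44.7] rect [635.3 -44.7] [13.7 43.9] ang 158.4
42 cloud [568.2 -71.8 155.3] plane [569.  -72.2] rect [569.  -72.2] [22.5 11.9] ang -161.1
pan ((635.6526489257812, -44.93693923950195), (237.85049438476562, 238.6197052001953), 77.42802429199219)
washer 394 ((613.5223999023438, -54.99193572998047), (110.26184844970703, 58.09654235839844), 22.174108505249023)
tray ((415.3092956542969, -358.8500061035156), (201.0834503173828, 201.08563232421875), 85.59677124023438)
scene cam [1067.  544.  890.]
41 cloud [572.3 -69.1 153. ] plane [574.9 -67.4] rect [574.6 -67.2] [24.7 13.8] ang -153.4
130 cloud [639.  -43.7 156.5] plane [639.6 -42.8] rect [639.9 -42.2] [22.9 43.9] ang 160.1
```

Request:
jog_arm(travel=[[0.06, 0.07, 0], [0.12, 0.14, 0], [0.18, 0.21, 0], [0.24, 0.28, 0], [0.3, 0.36, 0], [0.36, 0.43, 0], [0.42, 0.5, 0], [0.48, 0.58, 0], [0.54, 0.65, 0], [0.57, 0.69, 0]], dr=[[0, 0, 0.08], [0, 0, 0.16], [0, 0, 0.24], [0, 0, 0.32], [0, 0, 0.4], [0, 0, 0.48], [0, 0, 0.56], [0, 0, 0.64], [0, 0, 0.72], [0, 0, 0.78]], hand=-0.2)

```text
t: 1.1
ee_pos: [411.3, -319.2, 221.8]
orientation: [-3.14, 0.068, 0.002]
ft_force: [-0.4, 0.1, -0.4]
width: 35.2
```

```bash
cat >> h.py <<'E'
def st():
    from scipy.spatial.transform import Rotation as R
    o=telemetry.get_obs(); M=R.from_rotvec(o['orientation']).as_matrix()
    print('t',o['t'],'pos',o['ee_pos'].round(2),'phi',round(np.degrees(np.arctan2(M[1,0],M[0,0])),2),'zax',M[:,2].round(4),'q6',o['qpos'][5].round(3),'F',o['ft_force'].round(2),'M',o['moment'].round(3),'w',round(o['width'],2)); return o,M
E
python3 -c "
from h import *
o,M=st()"
```

```text
t 1.1 pos [ 411.27 -319.22  221.78] phi -2.48 zax [-1.5e-03  7.0e-04 -1.0e+00] q6 -0.639 F [-0.39  0.09 -0.44] M [-0.03  -0.076  0.02 ] w 35.19
```

Request:
jog_arm(travel=[[0.07, 0.09, 0], [0.14, 0.17, 0], [0.21, 0.26, 0], [0.28, 0.34, 0], [0.35, 0.43, 0], [0.42, 0.52, 0], [0.49, 0.6, 0], [0.56, 0.686, 0], [0.56, 0.686, 0], [0.56, 0.686, 0]], dr=[[0, 0, 0.09], [0, 0, 0.18], [0, 0, 0.27], [0, 0, 0.36], [0, 0, 0.45], [0, 0, 0.54], [0, 0, 0.63], [0, 0, 0.72], [0, 0, 0.789], [0, 0, 0.789]])

```text
t: 2.1
ee_pos: [635.4, -43.6, 221.0]
orientation: [-2.593, -1.772, 0.004]
ft_force: [-0.1, -0.5, 0.7]
width: 35.2
```

```bash
python3 -c "
from h import *
st(); a=get('wrist'); save(a,'w1.png'); C=cloud(a); z=C[...,2]
m=((z>145)&(z<175)).astype(np.uint8); m=cv2.morphologyEx(m,cv2.MORPH_OPEN,np.ones((3,3)))
k,l,s,c=cv2.connectedComponentsWithStats(m)
for i in range(1,k):
    if s[i,4]<60: continue
    v,u=np.nonzero(l==i); q=plane(a,np.c_[u,v],158)[:,:2]; r=cv2.minAreaRect(q.astype(np.float32)); print(s[i],np.median(C[l==i],0).round(1),r)
"
```

```text
t 2.1 pos [635.4  -43.61 221.02] phi 68.7 zax [-0.0023 -0.0012 -1.    ] q6 -1.285 F [-0.11 -0.54  0.74] M [ 0.081 -0.181  0.012] w 35.22
[180 123  39  38 811] [570.  -73.  155.3] ((569.815673828125, -72.2936782836914), (23.427087783813477, 13.756394386291504), 22.356002807617188)
[ 266  185   22   65 1308] [633.9 -45.4 158.1] ((634.9365234375, -45.736656188964844), (13.693902969360352, 45.4423828125), 68.17831420898438)
```

View pics/w1.png

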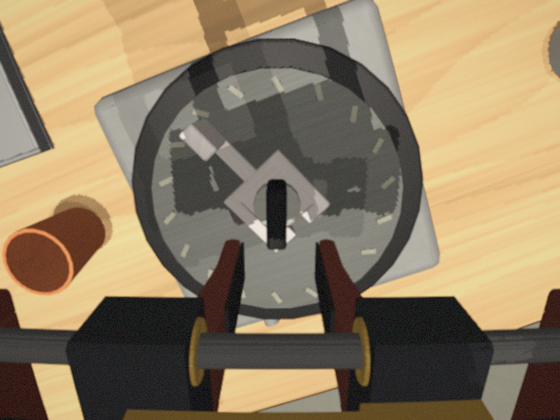

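The wrist view shows the knob bar at (277,215), centred between the fingers and square to them, with the tab at (198,140). I'll descend now.

Request:
jog_arm(travel=[[0, -0.004, -0.03], [0, -0.004, -0.06], [0, -0.004, -0.09], [0, -0.004, -0.12], [0, -0.004, -0.15], [0, -0.004, -0.18], [0, -0.004, -0.2], [0, -0.004, -0.22], [0, -0.004, -0.222], [0, -0.004, -0.222]], dr=[[0, 0, -0.005], [0, 0, -0.005], [0, 0, -0.005], [0, 0, -0.005], [0, 0, -0.005], [0, 0, -0.005], [0, 0, -0.005], [0, 0, -0.005], [0, 0, -0.005], [0, 0, -0.005]])

```text
t: 3.15
ee_pos: [635.0, -46.0, 132.2]
orientation: [-2.604, -1.756, 0.004]
ft_force: [0.1, 0.1, 0.8]
width: 35.1
```

```bash
python3 -c "
from h import *
st()"
```

```text
t 3.15 pos [634.95 -45.98 132.21] phi 68.0 zax [-0.0026 -0.0012 -1.    ] q6 -1.276 F [0.08 0.12 0.82] M [ 0.085 -0.118  0.003] w 35.12
```

Request:
jog_arm(travel=[[0, 0.002, 0], [0, 0.002, 0], [0, 0.002, 0], [0, 0.002, 0], [0, 0.002, 0], [0, 0.002, 0], [0, 0.002, 0], [0, 0.002, 0], [0, 0.002, 0], [0, 0.002, 0]], dr=[[0, 0, 0], [0, 0, 0], [0, 0, 0], [0, 0, 0], [0, 0, 0], [0, 0, 0], [0, 0, 0], [0, 0, 0], [0, 0, 0], [0, 0, 0]], hand=-1)

```text
t: 4.15
ee_pos: [635.1, -45.5, 132.6]
orientation: [2.604, 1.757, -0.004]
ft_force: [-1.3, -4.5, 5.3]
width: 13.7
```

```bash
python3 -c "
from h import *
st()"
```

```text
t 4.15 pos [635.06 -45.52 132.6 ] phi 68.0 zax [-0.0023 -0.0017 -1.    ] q6 -1.275 F [-1.28 -4.53  5.26] M [-0.666  0.268  0.021] w 13.72
```

Request:
jog_arm(travel=[[0, 0, 0], [0, 0, 0], [0, 0, 0.001], [0, 0, 0.001], [0, 0, 0.001], [0, 0, 0.001], [0, 0, 0.002], [0, 0, 0.002], [0, 0, 0.002], [0, 0, 0.002]], dr=[[0, 0, -0.02], [0, 0, -0.04], [0, 0, -0.06], [0, 0, -0.08], [0, 0, -0.1], [0, 0, -0.12], [0, 0, -0.14], [0, 0, -0.16], [0, 0, -0.18], [0, 0, -0.2]])

```text
t: 5.15
ee_pos: [635.5, -44.9, 133.3]
orientation: [-2.847, -1.326, 0.003]
ft_force: [0.3, 0.2, 2.2]
width: 13.7
```

```bash
python3 -c "
from h import *
st()"
```

```text
t 5.15 pos [635.49 -44.94 133.34] phi 49.94 zax [-1.8e-03 -2.0e-04 -1.0e+00] q6 -0.96 F [0.32 0.18 2.15] M [ 0.08  -0.235  0.201] w 13.72
```

Request:
jog_arm(travel=[[0, 0, 0], [0, 0, 0.001], [0, 0, 0.001], [0, 0, 0.001], [0, 0, 0.002], [0, 0, 0.002], [0, 0, 0.003], [0, 0, 0.003], [0, 0, 0.003], [0, 0, 0.004]], dr=[[0, 0, -0.04], [0, 0, -0.08], [0, 0, -0.12], [0, 0, -0.16], [0, 0, -0.2], [0, 0, -0.24], [0, 0, -0.28], [0, 0, -0.32], [0, 0, -0.36], [0, 0, -0.4]])

```text
t: 6.15
ee_pos: [636.8, -44.2, 135.0]
orientation: [-3.117, -0.377, -0.002]
ft_force: [3.4, 0.6, -1.9]
width: 13.8
```

Request:
jog_arm(travel=[[0, 0, 0], [0, 0, 0.001], [0, 0, 0.001], [0, 0, 0.001], [0, 0, 0.002], [0, 0, 0.002], [0, 0, 0.003], [0, 0, 0.003], [0, 0, 0.003], [0, 0, 0.003]], dr=[[0, 0, -0.04], [0, 0, -0.08], [0, 0, -0.12], [0, 0, -0.16], [0, 0, -0.2], [0, 0, -0.24], [0, 0, -0.28], [0, 0, -0.32], [0, 0, -0.35], [0, 0, -0.35]])

```text
t: 7.15
ee_pos: [638.1, -44.1, 136.4]
orientation: [-3.103, 0.483, -0.007]
ft_force: [4.7, -1.6, -0.2]
width: 13.8
```

```bash
python3 -c "
from h import *
st()"
```

```text
t 7.15 pos [638.15 -44.12 136.38] phi -17.69 zax [ 4.9e-03  9.0e-04 -1.0e+00] q6 0.22 F [ 4.65 -1.65 -0.19] M [-0.412 -0.927  0.122] w 13.77
```

Request:
jog_arm(travel=[[-0.001, 0, 0], [-0.001, 0, 0], [-0.001, 0, 0], [-0.002, 0, 0], [-0.002, 0, 0], [-0.002, 0, 0.001], [-0.002, 0, 0.001], [-0.002, 0, 0.001], [-0.002, 0, 0.001], [-0.002, 0, 0.001]], dr=[[0, 0, -0.01], [0, 0, -0.02], [0, 0, -0.03], [0, 0, -0.04], [0, 0, -0.05], [0, 0, -0.06], [0, 0, -0.07], [0, 0, -0.08], [0, 0, -0.09], [0, 0, -0.1]])

```text
t: 8.15
ee_pos: [638.4, -44.3, 136.8]
orientation: [-3.055, 0.726, -0.011]
ft_force: [6.2, -2.2, -2.9]
width: 14.1
```

```bash
python3 -c "
from h import *
st()"
```

```text
t 8.15 pos [638.43 -44.3  136.83] phi -26.75 zax [ 7.4e-03 -2.0e-04 -1.0e+00] q6 0.378 F [ 6.19 -2.16 -2.87] M [-0.483 -1.312  0.213] w 14.15
```

Request:
jog_arm(travel=[[0.001, 0, 0], [0.001, 0, 0], [0.001, 0, 0], [0.001, 0, 0], [0.001, 0, 0], [0.001, 0, 0], [0.001, 0, 0], [0.001, 0, 0], [0.001, 0, 0], [0.001, 0, 0]], dr=[[0, 0.001, -0.005], [0, 0.002, -0.01], [0, 0.003, -0.015], [0, 0.004, -0.02], [0, 0.005, -0.025], [0, 0.005, -0.03], [0, 0.005, -0.035], [0, 0.005, -0.04], [0, 0.005, -0.04], [0, 0.005, -0.04]])

```text
t: 9.15
ee_pos: [638.8, -44.3, 136.9]
orientation: [3.031, -0.822, -0.001]
ft_force: [2.1, -3.4, 0.1]
width: 14.0
```

```bash
python3 -c "
from h import *
st()"
```

```text
t 9.15 pos [638.78 -44.33 136.85] phi -30.35 zax [-5.e-04 -5.e-04 -1.e+00] q6 0.442 F [ 2.1  -3.41  0.13] M [-0.596 -0.464  0.211] w 13.99
```

Request:
jog_arm(travel=[[0, 0, 0], [0, 0, 0], [0, 0, 0], [0, 0, 0], [0, 0, 0], [0, 0, 0], [0, 0, 0], [0, 0, 0.001], [0, 0, 0.001], [0, 0, 0.001]], dr=[[0, 0, -0.005], [0, 0, -0.01], [0, 0, -0.015], [0, 0, -0.02], [0, 0, -0.025], [0, 0, -0.03], [0, 0, -0.035], [0, 0, -0.04], [0, 0, -0.045], [0, 0, -0.045]])

```text
t: 10.15
ee_pos: [638.9, -44.4, 137.1]
orientation: [3.0, -0.929, -0.0]
ft_force: [3.5, -4.0, -1.6]
width: 13.6
```

```bash
python3 -c "
from h import *
st()"
```

```text
t 10.15 pos [638.92 -44.4  137.09] phi -34.42 zax [-3.e-04 -5.e-04 -1.e+00] q6 0.513 F [ 3.52 -3.98 -1.6 ] M [-0.8   -0.74   0.177] w 13.59
```

Request:
jog_arm(travel=[[0, 0, 0], [0, 0, 0], [0, 0, 0], [0, 0, 0], [0, 0, 0], [0, 0, 0], [0, 0, 0], [0, 0, 0], [0, 0, 0], [0, 0, 0]], dr=[[0, 0, -0.005], [0, 0, -0.01], [0, 0, -0.015], [0, 0, -0.02], [0, 0, -0.025], [0, 0, -0.03], [0, 0, -0.035], [0, 0, -0.04], [0, 0, -0.045], [0, 0, -0.045]])

```text
t: 11.15
ee_pos: [639.1, -44.5, 137.2]
orientation: [2.965, -1.036, 0.0]
ft_force: [2.6, -3.8, 0.8]
width: 13.6
```

```bash
python3 -c "
from h import *
st()"
```

```text
t 11.15 pos [639.07 -44.53 137.23] phi -38.5 zax [ 0.e+00 -7.e-04 -1.e+00] q6 0.585 F [ 2.55 -3.82  0.8 ] M [-0.843 -0.674  0.223] w 13.56
```

Request:
jog_arm(travel=[[0, 0, 0], [0, 0, 0], [0, 0, 0], [0, 0, 0], [0, 0, 0], [0, 0, 0], [0, 0, 0], [0, 0, 0.001], [0, 0, 0.001], [0, 0, 0.001]], dr=[[0, 0, -0.005], [0, 0, -0.01], [0, 0, -0.015], [0, 0, -0.02], [0, 0, -0.025], [0, 0, -0.03], [0, 0, -0.035], [0, 0, -0.04], [0, 0, -0.045], [0, 0, -0.045]])

```text
t: 12.15
ee_pos: [639.2, -44.6, 137.5]
orientation: [2.927, -1.14, 0.001]
ft_force: [5.1, -4.8, -2.0]
width: 13.8
```

```bash
python3 -c "
from h import *
st()"
```

```text
t 12.15 pos [639.2  -44.63 137.48] phi -42.58 zax [ 3.e-04 -9.e-04 -1.e+00] q6 0.656 F [ 5.08 -4.84 -1.96] M [-0.936 -0.787  0.221] w 13.83
```

Request:
jog_arm(travel=[[0.001, -0.001, 0], [0.001, -0.001, 0], [0.001, -0.001, 0], [0.001, -0.001, 0], [0.001, -0.001, 0], [0.001, -0.001, 0], [0.001, -0.001, 0], [0.001, -0.001, 0], [0.001, -0.001, 0], [0.001, -0.001, 0]], dr=[[0, 0, -0.005], [0, 0, -0.01], [0, 0, -0.015], [0, 0, -0.02], [0, 0, -0.025], [0, 0, -0.03], [0, 0, -0.035], [0, 0, -0.04], [0, 0, -0.045], [0, 0, -0.045]])

```text
t: 13.15
ee_pos: [639.4, -44.9, 137.5]
orientation: [2.884, -1.244, 0.0]
ft_force: [-0.0, 0.6, 2.3]
width: 13.9
```

```bash
python3 -c "
from h import *
st()"
```

```text
t 13.15 pos [639.43 -44.91 137.49] phi -46.65 zax [-2.e-04 -7.e-04 -1.e+00] q6 0.726 F [-0.02  0.6   2.31] M [-0.056 -0.065  0.22 ] w 13.85
```

Request:
jog_arm(travel=[[0, 0, 0], [0, 0, 0], [0, 0, 0], [0, 0, 0], [0, 0, 0], [0, 0, 0], [0, 0, 0.001], [0, 0, 0.001], [0, 0, 0.001], [0, 0, 0.001]], dr=[[0, 0, -0.005], [0, 0, -0.01], [0, 0, -0.015], [0, 0, -0.02], [0, 0, -0.025], [0, 0, -0.03], [0, 0, -0.035], [0, 0, -0.04], [0, 0, -0.045], [0, 0, -0.045]])

```text
t: 14.15
ee_pos: [639.5, -45.0, 137.8]
orientation: [2.838, -1.345, 0.0]
ft_force: [1.0, -1.6, 0.2]
width: 13.7
```

```bash
python3 -c "
from h import *
st()"
```

```text
t 14.15 pos [639.49 -45.01 137.77] phi -50.73 zax [-1.e-04 -8.e-04 -1.e+00] q6 0.797 F [ 1.05 -1.56  0.25] M [-0.37  -0.315  0.16 ] w 13.68
```

Request:
jog_arm(travel=[[0, 0, 0], [0, 0, 0], [0, 0, 0], [0, 0, 0], [0, 0, 0], [0, 0, 0], [0, 0, 0], [0, 0, 0], [0, 0, 0], [0, 0, 0]], dr=[[0, 0, -0.005], [0, 0, -0.01], [0, 0, -0.015], [0, 0, -0.02], [0, 0, -0.025], [0, 0, -0.03], [0, 0, -0.035], [0, 0, -0.04], [0, 0, -0.045], [0, 0, -0.045]])

```text
t: 15.15
ee_pos: [639.6, -45.2, 137.9]
orientation: [2.788, -1.445, 0.001]
ft_force: [1.0, -2.0, 2.0]
width: 13.9
```

```bash
python3 -c "
from h import *
st()"
```

```text
t 15.15 pos [639.58 -45.16 137.86] phi -54.79 zax [ 0.    -0.001 -1.   ] q6 0.868 F [ 0.98 -1.96  1.96] M [-0.546 -0.299  0.246] w 13.92
```

Request:
jog_arm(travel=[[0, 0, 0], [0, 0, 0], [0, 0, 0], [0, 0, 0], [0, 0, 0], [0, 0, 0], [0, 0, 0.001], [0, 0, 0.001], [0, 0, 0.001], [0, 0, 0.001]], dr=[[0, 0, -0.005], [0, 0, -0.01], [0, 0, -0.015], [0, 0, -0.02], [0, 0, -0.025], [0, 0, -0.03], [0, 0, -0.035], [0, 0, -0.04], [0, 0, -0.04], [0, 0, -0.04]])

```text
t: 16.15
ee_pos: [639.6, -45.2, 138.0]
orientation: [2.742, -1.532, 0.001]
ft_force: [3.0, -4.4, -1.8]
width: 13.7
```

```bash
python3 -c "
from h import *
st()"
```

```text
t 16.15 pos [639.61 -45.23 138.03] phi -58.39 zax [-0.     -0.0011 -1.    ] q6 0.931 F [ 3.04 -4.38 -1.8 ] M [-0.811 -0.653  0.34 ] w 13.74
```

Request:
jog_arm(travel=[[0, 0, 0], [0, 0, 0], [0, 0, 0], [0, 0, 0], [0, 0, 0], [0, 0, 0], [0, 0, 0], [0, 0, 0], [0, 0, 0], [0, 0, 0]], dr=[[0, 0, -0.003], [0, 0, -0.006], [0, 0, -0.009], [0, 0, -0.012], [0, 0, -0.012], [0, 0, -0.012], [0, 0, -0.012], [0, 0, -0.012], [0, 0, -0.012], [0, 0, -0.012]])

```text
t: 17.15
ee_pos: [639.6, -45.2, 138.0]
orientation: [2.727, -1.558, 0.001]
ft_force: [3.5, -4.6, -1.1]
width: 13.7
```

```bash
python3 -c "
from h import *
st()"
```

```text
t 17.15 pos [639.63 -45.24 138.  ] phi -59.46 zax [-0.     -0.0011 -1.    ] q6 0.95 F [ 3.46 -4.58 -1.07] M [-0.827 -0.655  0.366] w 13.71
```

Request:
jog_arm(travel=[[0, 0, 0], [0, 0, 0], [0, 0, 0], [0, 0, 0], [0, 0, 0], [0, 0, 0], [0, 0, 0], [0, 0, 0], [0, 0, 0], [0, 0, 0]], dr=[[0, 0, -0.003], [0, 0, -0.006], [0, 0, -0.009], [0, 0, -0.012], [0, 0, -0.012], [0, 0, -0.012], [0, 0, -0.012], [0, 0, -0.012], [0, 0, -0.012], [0, 0, -0.012]])

```text
t: 18.15
ee_pos: [639.7, -45.3, 138.0]
orientation: [2.712, -1.583, 0.001]
ft_force: [2.9, -4.1, -1.6]
width: 14.2
```

```bash
python3 -c "
from h import *
st()"
```

```text
t 18.15 pos [639.67 -45.28 138.03] phi -60.55 zax [ 1.0e-04 -1.2e-03 -1.0e+00] q6 0.969 F [ 2.88 -4.09 -1.62] M [-0.841 -0.583  0.431] w 14.24
```

Request:
jog_arm(travel=[[0, 0, 0], [0, 0, 0], [0, 0, 0], [0, 0, 0], [0, 0, 0], [0, 0, 0.02], [0, 0, 0.06], [0, 0, 0.12], [0, 0, 0.19], [0, 0, 0.21]], dr=[[0, 0, 0], [0, 0, 0], [0, 0, 0], [0, 0, 0], [0, 0, 0], [0, 0, 0], [0, 0, 0], [0, 0, 0], [0, 0, 0], [0, 0, 0]], hand=-0.2)

```text
t: 19.15
ee_pos: [641.7, -45.5, 226.6]
orientation: [-2.712, 1.583, -0.01]
ft_force: [0.5, 0.1, 0.2]
width: 35.0
```

```bash
python3 -c "
from h import *
st(); a=get('wrist'); save(a,'w2.png'); C=cloud(a); z=C[...,2]
m=((z>145)&(z<175)).astype(np.uint8); m=cv2.morphologyEx(m,cv2.MORPH_OPEN,np.ones((3,3)))
k,l,s,c=cv2.connectedComponentsWithStats(m)
for i in range(1,k):
    if s[i,4]<60: continue
    v,u=np.nonzero(l==i); h=np.median(C[l==i],0); q=plane(a,np.c_[u,v],h[2])[:,:2]; r=cv2.minAreaRect(q.astype(np.float32)); print(s[i],h.round(1),r)
"
```

```text
t 19.15 pos [641.69 -45.47 226.56] phi -60.56 zax [ 0.0064 -0.0017 -1.    ] q6 0.969 F [0.5  0.13 0.17] M [-0.056  0.04  -0.011] w 34.99
[ 262  185   31   67 1404] [640.  -45.1 163.3] ((639.3848876953125, -45.55487823486328), (47.631004333496094, 14.469504356384277), 40.60969543457031)
[258 286  18  35 533] [574.3 -73.3 155.2] ((573.720947265625, -73.15491485595703), (29.84395408630371, 12.051300048828125), 22.330842971801758)
```

View pics/w2.png

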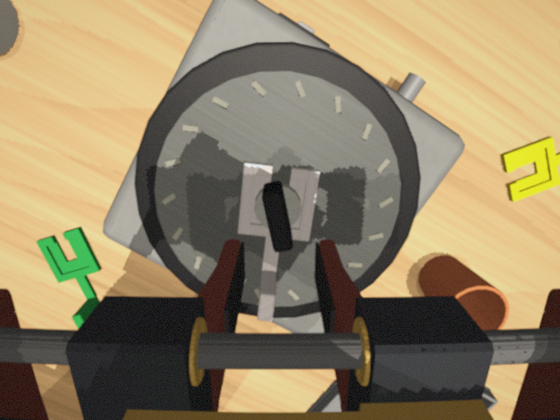

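The wrist view shows the washer still in place and the bar at (278,215). The bar sprang back about 10° on release, which matches the bush relaxing. The tab is at (266,303), and I'll move over it.

Request:
jog_arm(travel=[[-0.03, -0.012, 0], [-0.06, -0.024, 0], [-0.09, -0.036, 0], [-0.12, -0.047, 0], [-0.15, -0.059, 0], [-0.172, -0.068, 0], [-0.172, -0.068, -0.03], [-0.172, -0.068, -0.06], [-0.172, -0.068, -0.08], [-0.172, -0.068, -0.08]], dr=[[0, 0.004, -0.02], [0, 0.004, -0.04], [0, 0.004, -0.06], [0, 0.004, -0.079], [0, 0.004, -0.079], [0, 0.004, -0.079], [0, 0.004, -0.079], [0, 0.004, -0.079], [0, 0.004, -0.079], [0.001, 0.004, -0.079]])

```text
t: 20.2
ee_pos: [572.0, -72.3, 192.2]
orientation: [2.608, -1.748, -0.004]
ft_force: [0.6, 0.4, -0.2]
width: 35.3
```

```bash
python3 -c "
from h import *
st()"
```

```text
t 20.2 pos [572.01 -72.3  192.22] phi -67.64 zax [-0.0033  0.     -1.    ] q6 1.035 F [ 0.59  0.35 -0.22] M [0.004 0.    0.012] w 35.28
```

Request:
jog_arm(travel=[[0.002, 0, -0.03], [0.002, 0, -0.06], [0.002, 0, -0.09], [0.002, 0, -0.11], [0.002, 0, -0.13], [0.002, 0, -0.15], [0.002, 0, -0.165], [0.002, 0, -0.175], [0.002, 0, -0.18], [0.002, 0, -0.18]], dr=[[0, -0.002, 0], [0, -0.002, 0], [0, -0.002, 0], [0, -0.002, 0], [0, -0.002, 0], [0, -0.002, 0], [0, -0.002, 0], [0, -0.002, 0], [0, -0.002, 0], [0, -0.002, 0]])

```text
t: 21.2
ee_pos: [572.8, -72.3, 120.1]
orientation: [2.61, -1.748, -0.0]
ft_force: [0.3, 0.1, 0.5]
width: 35.3
```

```bash
python3 -c "
from h import *
st(); a=get('scene'); save(a,'s2.png',(165,140,335,270),4)"
```

```text
t 21.2 pos [572.79 -72.29 120.12] phi -67.64 zax [-3.e-04  0.e+00 -1.e+00] q6 1.034 F [0.26 0.11 0.49] M [-0.035  0.003 -0.025] w 35.29
```

View pics/s2.png

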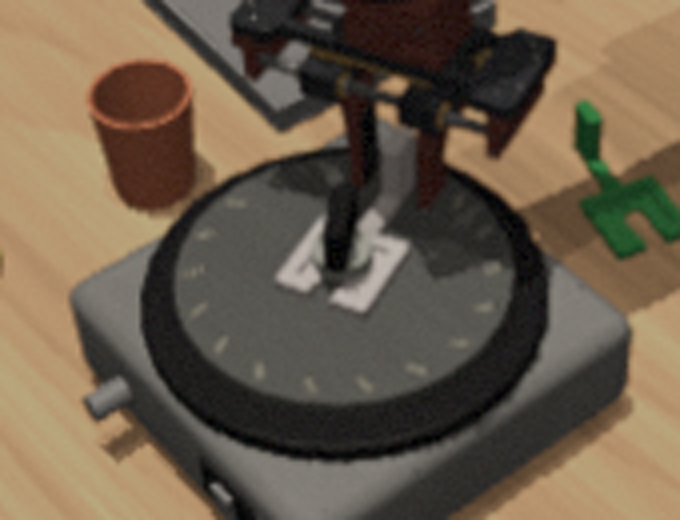

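The scene crop shows the tab at about (400,175), between the open fingers. Closing now.

Request:
jog_arm(travel=[[0, 0, 0], [0, 0, 0], [0, 0, 0], [0, 0, 0], [0, 0, 0], [0, 0, 0], [0, 0, 0], [0, 0, 0], [0, 0, 0], [0, 0, 0]], dr=[[0, 0, 0], [0, 0, 0], [0, 0, 0], [0, 0, 0], [0, 0, 0], [0, 0, 0], [0, 0, 0], [0, 0, 0], [0, 0, 0], [0, 0, 0]], hand=-1)

```text
t: 22.25
ee_pos: [573.1, -72.4, 120.6]
orientation: [-2.61, 1.748, -0.001]
ft_force: [-0.9, -0.8, 4.7]
width: 11.7
```

```bash
python3 -c "
from h import *
st()"
```

```text
t 22.25 pos [573.09 -72.38 120.58] phi -67.64 zax [ 4.e-04 -2.e-04 -1.e+00] q6 1.034 F [-0.9  -0.84  4.7 ] M [-0.146  0.123 -0.005] w 11.71
```

Request:
jog_arm(travel=[[0, 0, 0.001], [0, 0, 0.002], [0, 0, 0.002], [-0.003, -0.001, 0.002], [-0.006, -0.002, 0.002], [-0.009, -0.004, 0.002], [-0.012, -0.005, 0.002], [-0.015, -0.006, 0.002], [-0.018, -0.007, 0.002], [-0.02, -0.008, 0.002]], dr=[[0, 0, 0], [0, 0, 0], [0, 0, 0], [0, 0, 0], [0, 0, 0], [0, 0, 0], [0, 0, 0], [0, 0, 0], [0, 0, 0], [0, 0, 0]])

```text
t: 23.25
ee_pos: [565.0, -75.6, 121.4]
orientation: [-2.61, 1.749, -0.001]
ft_force: [0.3, 0.2, -1.9]
width: 12.0
```

```bash
python3 -c "
from h import *
st()"
```

```text
t 23.25 pos [564.98 -75.64 121.4 ] phi -67.64 zax [ 4.e-04 -1.e-04 -1.e+00] q6 1.027 F [ 0.33  0.15 -1.85] M [ 0.021  0.065 -0.029] w 11.96
```

Request:
jog_arm(travel=[[-0.011, -0.0045, 0], [-0.022, -0.009, 0], [-0.033, -0.0135, 0], [-0.044, -0.018, 0], [-0.055, -0.0225, 0], [-0.066, -0.027, 0], [-0.08, -0.0325, 0], [-0.095, -0.039, 0], [-0.11, -0.045, 0], [-0.12, -0.049, 0]], dr=[[0, 0, 0], [0, 0, 0], [0, 0, 0], [0, 0, 0], [0, 0, 0], [0, 0, 0], [0, 0, 0], [0, 0, 0], [0, 0, 0], [0, 0, 0]])

```text
t: 24.25
ee_pos: [516.2, -95.5, 121.4]
orientation: [2.61, -1.749, 0.0]
ft_force: [0.6, -0.2, -1.4]
width: 11.5
```

```bash
python3 -c "
from h import *
o,M=st(); print(np.hypot(*(o['ee_pos'][:2]-[639.5,-45.1])))"
```

```text
t 24.25 pos [516.24 -95.45 121.39] phi -67.65 zax [ 1.e-04 -1.e-04 -1.e+00] q6 0.975 F [ 0.58 -0.22 -1.43] M [-0.06  -0.035 -0.004] w 11.51
133.1520166581273
```

Request:
jog_arm(travel=[[0, 0, 0.05], [0, 0, 0.12], [-0.02, -0.04, 0.18], [-0.05, -0.11, 0.2], [-0.09, -0.19, 0.2], [-0.13, -0.28, 0.2], [-0.17, -0.37, 0.2], [-0.21, -0.46, 0.2], [-0.25, -0.54, 0.2], [-0.28, -0.6, 0.2]], dr=[[0, 0, 0], [0, 0, 0], [0, 0, 0], [0, 0, 0], [0, 0, 0], [0, 0, 0], [0, 0, 0], [0, 0, 0], [0, 0, 0], [0, 0, 0]])

```text
t: 25.25
ee_pos: [403.0, -337.3, 201.5]
orientation: [2.609, -1.75, 0.001]
ft_force: [1.0, 0.6, -1.8]
width: 11.8
```

```bash
python3 -c "
from h import *
o,M=st(); a=get('top'); save(a,'t3.png',(230,130,470,330),3)"
```

```text
t 25.25 pos [ 402.98 -337.26  201.45] phi -67.71 zax [ 3.e-04 -6.e-04 -1.e+00] q6 0.463 F [ 1.    0.56 -1.8 ] M [ 0.005  0.042 -0.027] w 11.84
```

View pics/t3.png

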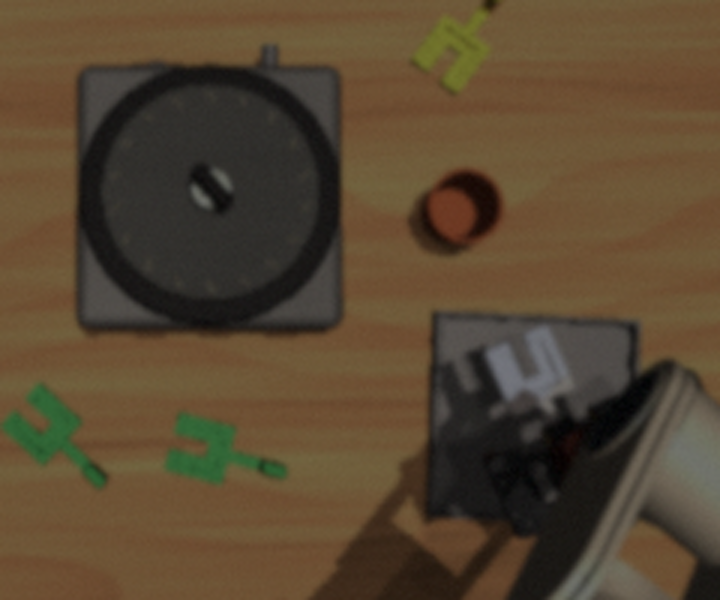

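The top view shows the washer at about (530,365), held over the tray. The knob is in place and the cup undisturbed. Lowering now.

Request:
jog_arm(travel=[[-0.02, -0.04, -0.03], [-0.04, -0.085, -0.09], [-0.04, -0.085, -0.16], [-0.04, -0.085, -0.23], [-0.04, -0.085, -0.29], [-0.04, -0.085, -0.35], [-0.04, -0.085, -0.4], [-0.04, -0.085, -0.435], [-0.04, -0.085, -0.45], [-0.04, -0.085, -0.45]], dr=[[0, 0, 0], [0, 0, 0], [0, 0, 0], [0, 0, 0], [0, 0, 0], [0, 0, 0], [0, 0, 0], [0, 0, 0], [0, 0, 0], [0, 0, 0]])

```text
t: 26.3
ee_pos: [385.9, -373.5, 21.1]
orientation: [2.607, -1.75, 0.001]
ft_force: [-0.7, -0.2, -1.4]
width: 12.1
```

```bash
python3 -c "
from h import *
o,M=st()"
```

```text
t 26.3 pos [ 385.92 -373.54   21.11] phi -67.76 zax [-7.0e-04 -1.6e-03 -1.0e+00] q6 0.395 F [-0.67 -0.22 -1.44] M [-0.039  0.045 -0.06 ] w 12.06
```

Contact is expected near TCP z = 13.6, so I'll lower the last 7 mm slowly.

Request:
jog_arm(travel=[[0, 0, -0.002], [0, 0, -0.004], [0, 0, -0.006], [0, 0, -0.008], [0, 0, -0.01], [0, 0, -0.012], [0, 0, -0.014], [0, 0, -0.016], [0, 0, -0.018], [0, 0, -0.018]], dr=[[0, 0, 0], [0, 0, 0], [0, 0, 0], [0, 0, 0], [0, 0, 0], [0, 0, 0], [0, 0, 0], [0, 0, 0], [0, 0, 0], [0, 0, 0]])

```text
t: 27.3
ee_pos: [385.9, -373.5, 13.8]
orientation: [2.607, -1.75, 0.0]
ft_force: [1.1, -0.1, -2.1]
width: 11.9
```

```bash
python3 -c "
from h import *
o,M=st()"
```

```text
t 27.3 pos [ 385.91 -373.53   13.82] phi -67.76 zax [-7.0e-04 -1.5e-03 -1.0e+00] q6 0.395 F [ 1.12 -0.13 -2.06] M [-0.024  0.063  0.006] w 11.94
```

Request:
jog_arm(travel=[[0, 0, -0.001], [0, 0, -0.001], [0, 0, -0.002], [0, 0, -0.002], [0, 0, -0.003], [0, 0, -0.003], [0, 0, -0.003], [0, 0, -0.003], [0, 0, -0.003], [0, 0, -0.003]], dr=[[0, 0, 0], [0, 0, 0], [0, 0, 0], [0, 0, 0], [0, 0, 0], [0, 0, 0], [0, 0, 0], [0, 0, 0], [0, 0, 0], [0, 0, 0]])

```text
t: 28.3
ee_pos: [385.9, -373.6, 13.5]
orientation: [2.607, -1.75, 0.001]
ft_force: [-3.5, 1.8, 11.6]
width: 12.0
```

```bash
python3 -c "
from h import *
o,M=st()"
```

```text
t 28.3 pos [ 385.92 -373.63   13.55] phi -67.76 zax [-5.0e-04 -1.7e-03 -1.0e+00] q6 0.395 F [-3.48  1.8  11.63] M [0.605 0.349 0.065] w 12.03
```

In contact with 12 N. Releasing, then rising straight up.

Request:
jog_arm(travel=[[0, 0, 0], [0, 0, 0], [0, 0, 0], [0, 0, 0], [0, 0, 0], [0, 0, 0], [0, 0, 0.02], [0, 0, 0.06], [0, 0, 0.12], [0, 0, 0.2]], dr=[[0, 0, 0], [0, 0, 0], [0, 0, 0], [0, 0, 0], [0, 0, 0], [0, 0, 0], [0, 0, 0], [0, 0, 0], [0, 0, 0], [0, 0, 0]], hand=-0.2)

```text
t: 29.3
ee_pos: [385.3, -373.0, 93.9]
orientation: [2.607, -1.751, -0.003]
ft_force: [0.2, -0.5, -0.5]
width: 35.0
```

Request:
jog_arm(travel=[[0, 0, 0.05], [0, 0, 0.1], [0, 0, 0.2], [0, 0, 0.3], [0, 0, 0.35], [-0.05, 0.05, 0.35], [-0.05, 0.1, 0.35], [-0.05, 0.2, 0.35], [-0.05, 0.3, 0.35], [-0.05, 0.35, 0.35]], dr=[[0, 0, 0], [0, 0, 0], [0, 0, 0], [0, 0, 0], [0, 0, 0], [0, 0, 0], [0, 0, 0], [0, 0, 0], [0, 0, 0], [0, 0, 0]])

```text
t: 30.3
ee_pos: [364.3, -229.6, 233.5]
orientation: [2.608, -1.75, -0.006]
ft_force: [-0.3, -0.9, 0.4]
width: 35.2
```

```bash
python3 -c "
from h import *
o,M=st(); a=get('scene'); save(a,'s3.png'); C=cloud(a); b=get('top')
save(b,'t4.png',(230,130,470,330),3)
m=np.zeros(C.shape[:2],bool); m[100:180,190:300]=1
z=C[...,2]; t=C[m&(z>38)&(z<60)]; print('tab top',len(t),np.median(t,0).round(1))
C=cloud(b);z=C[...,2]; m[:]=0;m[225:312,362:450]=1
t=C[m&(z>40)&(z<60)]; print('tab top(top)',len(t),np.median(t,0).round(1) if len(t) else '')
"; python3 -c "
import cv2,numpy as np
a=cv2.imread('pics/s3.png')[60:280,150:340];b=cv2.imread('pics/t4.png')
a=cv2.resize(a,None,fx=2.05,fy=2.05);b=cv2.resize(b,(400,333));h=max(a.shape[0],333)
p=[cv2.copyMakeBorder(i,0,h-i.shape[0],0,0,0) for i in(a,b)];cv2.imwrite('pics/final.png',np.hstack(p))"
```

```text
t 30.3 pos [ 364.31 -229.64  233.46] phi -67.72 zax [-0.0035  0.0016 -1.    ] q6 0.593 F [-0.27 -0.85  0.36] M [-0.03   0.034 -0.012] w 35.16
tab top 221 [ 609.7 -305.4   50.8]
tab top(top) 0
```

View pics/final.png

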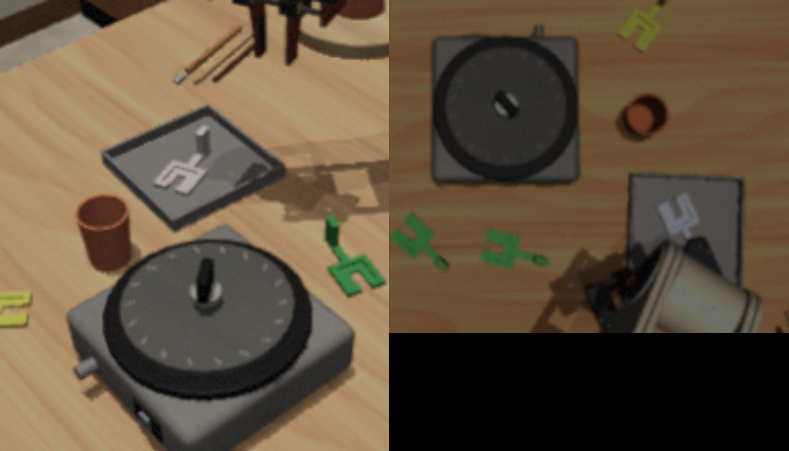

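The scene half shows the washer flat in the tray with its tab up at about (203,140). The knob, cup and look-alikes are undisturbed. The "tab top" figure picked up cup pixels, so it doesn't count. I'll restrict it to the tray and hand in.

```bash
python3 -c "
from h import *
C=cloud(load('scene'));x,y,z=C[...,0],C[...,1],C[...,2]
T=C[(abs(x-418)<85)&(abs(y+359)<85)&(z>36)&(z<65)]; print('tab pts',len(T),np.median(T,0).round(1),np.percentile(T[:,2],95).round(1))
o,M=st(); ticket.close_job()"
```

```text
tab pts 34 [ 387.3 -368.9   46.3] 50.9
t 30.4 pos [ 364.72 -230.09  233.65] phi -67.61 zax [-0.0031  0.0011 -1.    ] q6 0.591 F [-0.29 -0.44 -0.01] M [-0.04  -0.019  0.023] w 34.98
the job is handed in; nothing more can be done
```

The knob is unscrewed to its stop, the washer is flat in the parts tray with its tab up, and I handed the job in at 30.4 s. No verdict was reported.

- **Knob:** I turned it clockwise about 2.2 rad at the tool. The torque ran at about 0.2 N m, then climbed steadily through 0.34 and 0.37 to 0.43 N m at the stop (limit 0.55), and I released it there. The bar sprang back about 10°, which matches the bush relaxing. I could not read the knob's joint value directly, so "at its stop" rests on the torque climb and a measured rise of about 5 mm.
- **Washer:** I lifted it about 0.8 mm and drew it level to 133 mm from the spindle axis. The tool force stayed below about 2 N at the checks after each pull. I lowered it until it touched the tray floor at about 12 N, then let go.
- **Last checks:** The scene view shows the washer flat with its tab up. Depth puts the tab near (387, -369) mm with its top about 50 mm up, against 49 mm expected when flat. The arm is clear, with near-zero force. The cup and look-alikes look unmoved; the bowl and jar were outside my last picture crops, but the arm never went near them.
- **Disagreements:** The camera placed the spindle about 4 mm short in x compared with where the grip settled, so I used the grip position. My first automatic tab-height reading had picked up the cup, so I redid it within the tray only. In the last top view the arm hid the tab.

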